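Hand the wrapped remote over to the sofa

TASK

Someone on the sofa wants the big remote in its silicone sleeve: take hold of it near its front (top) end, draw it straight up until it is clear of its caddy pocket, then lean it over, key side up and tail end out towards the sofa, at least half way from standing to lying flat. Finish while still holding it like that, steady in the gripper, the whole of it higher than the candy jar, so that it can be taken by the tail. Leave the caddy, the other two remotes and everything else on the bench where they are.

Things in the scene. Friction and masses are not known exactly. Their poses are not given: they have to be found in the camera images.
- remote: the remote to hand over, the longest and thickest of three: a box in a dark silicone sleeve, 24 mm (x) by 50 mm (y) by 185 mm (z), 0.12 to 0.22 kg, standing tail down in any one pocket of the caddy, keys towards the sofa. Origin: centre of the tail end face; z points along it to its front (infrared) end, x out of the key side. The top 45 mm have no keys; grip them front to back (24 mm along x)
- remote_tail (a point): centre of the remote's tail end face (same place as the body's origin)
- remote_front (a point): centre of the remote's front end face, 185 mm from the tail; at the start the highest point of the caddy and its contents, 195 mm above the bench
- caddy: loose wooden remote caddy, 0.9 kg: foot plate 90 mm (x) by 218 mm (y), 10 mm high, with three pockets in a row along y, 44 by 202 mm outside, walls 7 mm. Pockets are 30 mm (x) by 58 mm (y) inside, 65 mm centre to centre, floor 10 mm and rim 95 mm above the bench. Origin: centre of the underside; x towards the sofa side (the way the keys face), z up
- ac_remote: air-conditioner remote, white, 20 x 52 x 145 mm, standing in another pocket; origin at its lower end; leave it there
- slim_remote: slim black media remote, 16 x 38 x 140 mm, standing in the third pocket; origin at its lower end; leave it there
- elephant: white ceramic elephant figurine, 118 mm long, 66 mm wide, 88 mm high, on the robot's side of the caddy; origin: middle of its underside; leave it
- jar: round glass candy jar with a hinged glass lid and knob, 104 mm across, 147 mm high over the knob, to the robot's left; origin: middle of its underside; leave it
- key_bowl: round steel bowl with keys in it, 124 mm across, 45 mm high, to the robot's right; origin: middle of its underside; leave it
- coasters: stack of round cork coasters, 96 mm across, 18 mm high, on the sofa side of the caddy; origin: middle of its underside; leave it
- sofa_side (a point): a fixed point on the sofa side of the bench, 200 mm above it on the robot's centre line; its x axis points straight to the sofa, which stands beyond the bench's far edge, straight ahead (+x) of the robot, parallel to that edge and wider than the bench. A speaker (90 mm high) stands at the bench's far right corner, a potted plant (115 mm high) at its far left
There are look-alikes about, which are no part of the job. What is shaped like the slim_remote but yellow is not meant.

How it is judged:
On the way:
1. the remote is drawn up clear of its pocket, in the gripper and still standing (within 25 degrees of upright) (z of remote_tail in the frame of caddy above 0.096 m and angle between remote's own z axis and vertical below 0.44 rad and contact force between remote and the fingers above 1 N), for 0.1 s.
At the end, for the whole second after the job is handed in: Remote steady in the grip, held over 100 mm from its tail; both ends over 155 mm above the bench; key side up within 50 deg of vertical, leaning over 40 deg, tail towards the sofa within 40 deg either side; caddy within 30 mm of its start, the other two remotes still in it (contact force between remote and the fingers above 1 N and distance between the grasp point and remote_tail above 0.1 m and height (world z) of each of remote_tail, remote_front above 0.155 m and angle between remote's own x axis and vertical below 0.87 rad and angle between remote's own z axis and vertical above 0.7 rad and ((world x of remote_tail above 0.36 m and world x of remote_front below 0.36 m) or (world x of remote_tail above 0.44 m and world x of remote_front below 0.44 m) or (world x of remote_tail above 0.52 m and world x of remote_front below 0.52 m) or (world x of remote_tail above 0.6 m and world x of remote_front below 0.6 m) or (world x of remote_tail above 0.68 m and world x of remote_front below 0.68 m) or (world x of remote_tail above 0.76 m and world x of remote_front below 0.76 m)) and angle between the y axis of remote and the y axis of sofa_side, either way round below 0.7 rad and contact force between remote and caddy below 0.2 N and linear speed of remote below 0.03 m/s and angular speed of remote below 0.2 rad/s and distance of caddy from where it was at the start of the episode below 0.03 m and z of each of ac_remote, slim_remote in the frame of caddy below 0.03 m); the arm keeps its last pose, push and grip.
It fails at once if the caddy is shoved, lifted or tipped (distance of caddy from where it was at the start of the episode above 0.03 m or angle between caddy's own z axis and vertical above 0.2 rad).
It fails at once if one of the other remotes is pulled out of its pocket (z of any of ac_remote, slim_remote in the frame of caddy above 0.05 m).
It fails at once if something else on the bench is pushed away or tipped over (distance of any of elephant, jar, key_bowl, coasters from where it was at the start of the episode above 0.03 m or angle between any of elephant, jar's own z axis and vertical above 0.4 rad).
It also fails if it takes over 32 s, if anything falls off the work surface, if the arm or the gripper's body presses on something with over 40 N, if the wrist force passes 120 N, or if a joint passes its speed limit or range.

ROBOT

A 6-joint arm with a two-finger parallel gripper is mounted at the origin on the work surface. World frame = base frame: x ahead of the robot, y to its left, z up, the work surface at z = 0. Lengths are in m, angles in rad, forces in N, time in s.
With the tool pointing down it reaches from about 0.35 to 0.85 m from the base axis. Payload 8.1 kg.
Tool frame: the origin (TCP) lies on the mounting face of the last link; the fingertips stand 173 mm ahead of it and the grasp point (between the pads) lies 155 mm ahead of it; z points along the fingers, x is the direction in which the jaws open and shut, and the axes are right-handed (so a half turn about z gives the same grasp; the last joint's range is limited). The gripper opens to 85 mm and grips with 20 to 120 N. Pads are 22 mm wide; open, the fingers measure 114 mm over their backs; the gripper's body (76 mm by 85 mm) begins 54 mm behind the grasp point. The pads swing forward as they close: fully open they stand 13 mm farther back than shut.
Start: joints at [1.107, 0.13, 1.488, -0, 1.523, -0.085], TCP at [0.222, 0.557, 0.405] pointing down, gripper open.
Joint ranges: [-2.96, 2.96], [-0.89, 2.26], [0.02, 2.5], [-1.34, 4.48], [0, 2.73], [-2.66, 2.66]. Speed limits (rad/s): [2.39, 2.39, 2.79, 3.14, 3.14, 3.14].

INTERFACE

Orientations are given as a rotation vector (axis times angle).
In Python, from plant import robot, read_camera gives the robot as it stands. The module is installed in compiled form; this text tells all that it offers.
- The arm moves only by the tool arm_command, never from a script. Its argument "increments" is a list of rows, each an object with "hand": the closure, from 0 (fully open) to 1 (shut); "delta_pos": the shift along the world's x, y, z in m, a list of three; "roll": the turn about the world's z in rad. A call has 1 to 5 rows; each row is the pose to reach, as a shift and turn from the pose commanded when the call began; what a row does not reach only later rows make up. A row lasts 1/10 s, in which the tool goes at most 50 mm and 8.59 degrees, less where a joint would pass 70% of its speed; a pose out of reach is approached as far as the arm can. A call with a gripper value outside its range is refused whole. The fingers move at their own pace and stop on an object; the grip force is fixed at half the most. Time passes only in rows, so rows that repeat a pose let the fingers close. It gives the time, the measured TCP pose, the force and the opening at its end, in the units of the state.
- robot.get_state(): the state, without advancing time (a new reading comes with each control period).
- read_camera(name): name is "scene" or "top"; returns a dict with "image" (480x640x3 uint8, blue, green, red), "fx", "fy", "cx", "cy" (pixels), "k1" (the pictures are not rectified: a ray, as slopes to the right and down, at radius r is drawn at 1 + k1 r^2 times it, then the intrinsics apply), "origin" and "rotation" of the camera in the world. Camera axes: x right, y up, looking along -z (the intrinsics and any distortion apply to the point x, -y, -z); pixel columns grow to the right and rows downward; lengths in m; the calibration is good to about 2 mm. A picture is of the moment at which its call begins. There is no depth.
- robot.finish_job(): hands the job in, once; it reports no verdict.
The state is a dict: "t": time; "qpos": joint angles; "qvel": joint speeds; "joint_efforts": joint torques, N m; "position": TCP position; "tcp_rot": TCP orientation; "ft_force": force on the tool from outside, world axes, zero at the start; "ft_torque": the same for the moment, N m; "grip_width": finger opening in m.
Only numpy, scipy, OpenCV 4.12 (cv2) and the standard library are available. Lean on these libraries where they do the work, as an engineer would, in place of code of your own. Each camera call takes 0.05 s, during which the arm holds its last target. There are 200 camera calls.

## Working session

There is one attempt and no reset: what is moved stays moved. The work goes in short steps, Python scripts to look and compute and a tool call to move; the robot and the scene stay as the last step left them, time stands still between calls to the robot, and variables do not carry over. Pictures are saved under pics/ and viewed, about 8 in all and at most 12, crops included, and the job is handed in when it is done.

Besides the shell and the picture viewer there is one more tool, called after ">>>" as a command line: name --argument value ..., lists and objects as JSON in quotes. arm_command: Moves the arm, as the interface text tells. Its arguments: {"type":"object","properties":{"increments":{"type":"array","items":{"type":"object","properties":{"hand":{"type":"number"},"delta_pos":{"type":"array","items":{"type":"number"}},"roll":{"type":"number"}}}}},"required":["increments"]}

```bash
mkdir -p pics
cat > h.py <<'E'
import numpy as np, cv2
from plant import robot, read_camera
def ray(c,u,v):
    K=np.array([[c["fx"],0,c["cx"]],[0,c["fy"],c["cy"]],[0,0,1.]])
    # invert radial k1
    d=np.array([(u-c["cx"])/c["fx"],(v-c["cy"])/c["fy"]]);p=d.copy()
    for _ in range(20): p=d/(1+c["k1"]*(p@p))
    return np.array(c["origin"]),np.array(c["rotation"])@np.array([p[0],-p[1],-1.])
def plane(c,u,v,z):
    o,r=ray(c,u,v); return o+r*(z-o[2])/r[2]
E
python3 - <<'E'
from h import *
for n in ("scene","top"):
    c=read_camera(n); cv2.imwrite(f"pics/{n}0.png",c["image"]); print(n,c["origin"],np.round(c["rotation"],3).tolist(),c["fx"],c["k1"])
print(robot.get_state())
E
```

```text
scene [ 1.62099852 -0.08971982  0.97662306] [0.738, 0.658, 1.399] 571.3712689304955 -0.05477308542073858
top [0.51125535 0.00751284 1.64990498] [0.016, -0.033, -1.575] 585.3229285128448 -0.10160553681453784
{'t': 0.1, 'qpos': array([ 1.10657904e+00,  1.31105477e-01,  1.48917676e+00, -2.13187629e-06,
        1.52299629e+00, -8.54069150e-02]), 'qvel': array([ 0.00148704, -0.00172619, -0.00358231, -0.00116817,  0.0019118 ,
        0.00115466]), 'joint_efforts': array([ 1.30284254e-03, -5.70949209e+01, -5.01944518e+01, -2.39625761e-04,
        8.10013065e-03,  1.38147507e-05]), 'position': array([0.22178042, 0.55728533, 0.40373373]), 'tcp_rot': array([ 2.59927128e+00,  1.76300890e+00, -2.30816574e-03]), 'ft_force': array([-0.53164726,  0.81728906,  0.48239279]), 'ft_torque': array([-0.02538284, -0.01573366, -0.00623926]), 'grip_width': 0.08537734238676334}
```

View pics/scene0.png

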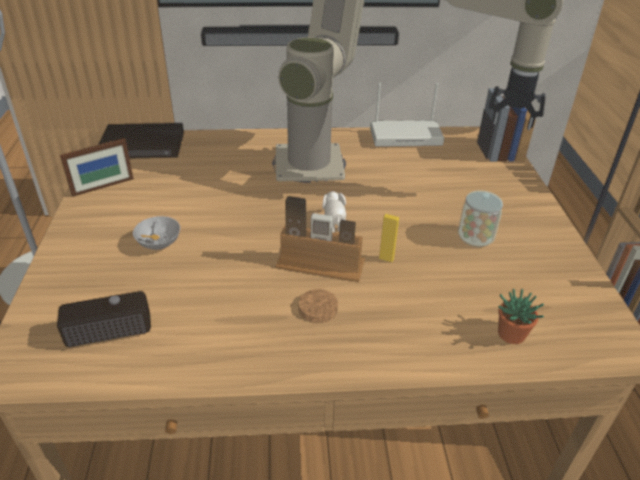

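View pics/top0.png

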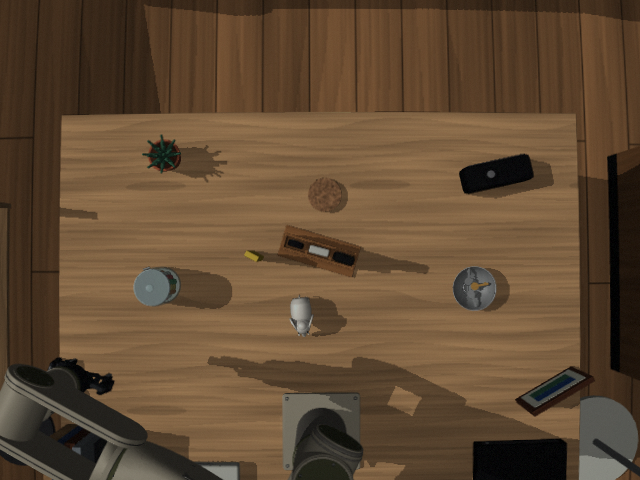

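Scene picture: the three candidates are dark tall (296,215), white AC (320,226) and slim black (347,231). The yellow decoy is at (389,238). The tallest, thickest dark one at (296,215), top view (344,257), fits the remote. I'll confirm it in a crop and measure it.

```bash
sed -i 's/np.array(c\["rotation"\])@/cv2.Rodrigues(np.array(c["rotation"]))[0]@/' h.py
python3 - <<'E'
from h import *
c=read_camera("top"); s=read_camera("scene")
a=cv2.resize(c["image"][215:285,265:375],None,fx=6,fy=6,interpolation=cv2.INTER_CUBIC)
b=cv2.resize(s["image"][190:285,270:405],None,fx=4,fy=4,interpolation=cv2.INTER_CUBIC)[:, :]
cv2.imwrite("pics/ctop.png",a); 
im=c["image"]; g=im.max(2)
m=np.zeros_like(g); m[225:285,265:375]=(g[225:285,265:375]<45)
n,l,st,ce=cv2.connectedComponentsWithStats(m)
for i in range(1,n):
    if st[i,4]>30:
        r=cv2.minAreaRect(cv2.findContours((l==i).astype(np.uint8),0,1)[0][0]); box=cv2.boxPoints(r)
        print(st[i],ce[i]); print(plane(c,*ce[i],.195),[np.round(plane(c,*p,.195)[:2],3).tolist() for p in box])
for nme,u,v,z in [("jar",157,287,.12),("coaster",327,195,.018),("bowl",475,289,.045),("ele",301,316,.07),("speaker",497,174,.09),("yellow",252,256,.14)]: print(nme,np.round(plane(c,u,v,z),3))
cv2.imwrite("pics/cscene.png",b)
E
```

```text
[288 239  16  10 111] [295.47747748 243.55855856]
[0.52605937 0.0611492  0.195     ] [[0.524, 0.082], [0.541, 0.077], [0.529, 0.039], [0.511, 0.044]]
[332 251  23  15 229] [343.31004367 257.98253275]
[ 0.48967727 -0.05754878  0.195     ] [[0.484, -0.027], [0.51, -0.034], [0.495, -0.088], [0.469, -0.08]]
jar [0.414 0.428 0.12 ]
coaster [ 0.663 -0.021  0.018]
bowl [ 0.399 -0.428  0.045]
ele [0.332 0.052 0.07 ]
speaker [ 0.713 -0.481  0.09 ]
yellow [0.495 0.175 0.14 ]
```

View pics/ctop.png

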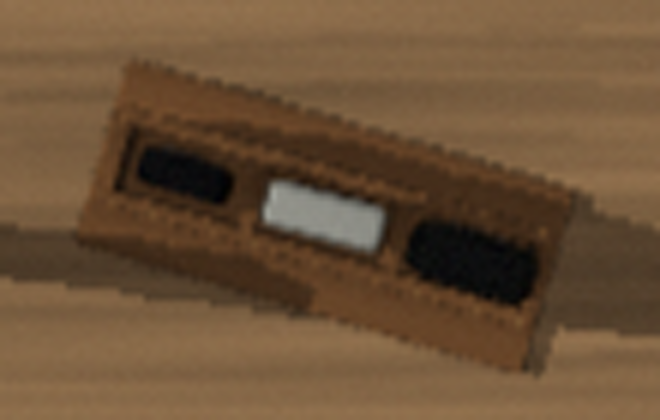

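View pics/cscene.png

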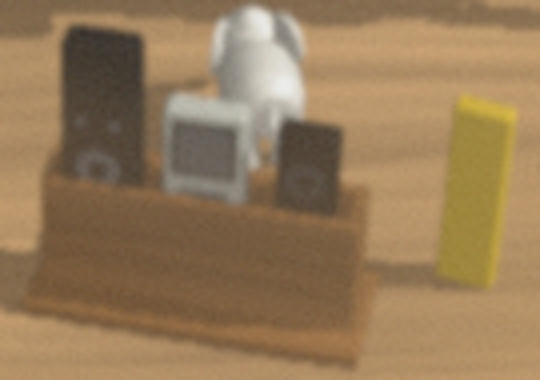

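The crop confirms it: the remote in the end pocket on the robot's right is the tallest and thickest, with its keys facing the sofa. Its top is at about (0.489, -0.058) and its yaw is about -0.27.

The interface can't tilt the tool. So I'll grip the remote across its 50 mm width, draw it up, and turn it in the pads by pressing the tail on free bench.

>>> arm_command --increments '[{"delta_pos":[0.018,-0.041,0],"roll":0.01,"hand":0},{"delta_pos":[0.036,-0.082,0],"roll":0.02,"hand":0},{"delta_pos":[0.054,-0.123,0],"roll":0.03,"hand":0},{"delta_pos":[0.072,-0.164,0],"roll":0.03,"hand":0},{"delta_pos":[0.09,-0.205,0],"roll":0.037,"hand":0}]'

```text
t: 0.7
position: [0.3121, 0.3508, 0.4045]
tcp_rot: [2.566, 1.812, 0.0]
ft_force: [0.9, -0.4, 0.7]
grip_width: 0.0856
```

>>> arm_command --increments '[{"delta_pos":[0.018,-0.041,0],"roll":0.01,"hand":0},{"delta_pos":[0.036,-0.082,0],"roll":0.02,"hand":0},{"delta_pos":[0.054,-0.123,0],"roll":0.03,"hand":0},{"delta_pos":[0.072,-0.164,0],"roll":0.03,"hand":0},{"delta_pos":[0.09,-0.205,0],"roll":0.037,"hand":0}]'

```text
t: 1.2
position: [0.4021, 0.1457, 0.4048]
tcp_rot: [2.533, 1.859, 0.001]
ft_force: [0.5, 0.5, -0.4]
grip_width: 0.085
```

>>> arm_command --increments '[{"delta_pos":[0.018,-0.041,0],"roll":0.01,"hand":0},{"delta_pos":[0.036,-0.082,0],"roll":0.02,"hand":0},{"delta_pos":[0.054,-0.123,0],"roll":0.03,"hand":0},{"delta_pos":[0.072,-0.164,0],"roll":0.03,"hand":0},{"delta_pos":[0.087,-0.205,0],"roll":0.037,"hand":0}]'

```text
t: 1.7
position: [0.4893, -0.0595, 0.4046]
tcp_rot: [2.498, 1.905, 0.0]
ft_force: [0.9, 0.4, 0.1]
grip_width: 0.0857
```

>>> arm_command --increments '[{"delta_pos":[0,0,-0.03],"roll":0,"hand":0},{"delta_pos":[0,0,-0.05],"roll":0,"hand":0},{"delta_pos":[0,0,-0.065],"roll":0,"hand":0},{"delta_pos":[0,0,-0.072],"roll":0,"hand":0}]'

```text
t: 2.1
position: [0.4883, -0.0573, 0.3309]
tcp_rot: [-2.496, -1.904, 0.003]
ft_force: [-0.3, 0.8, 0.1]
grip_width: 0.0855
```

Run:
```python
from h import *
s=read_camera("scene")
cv2.imwrite("pics/g1.png",cv2.resize(s["image"][120:290,240:410],None,fx=3.5,fy=3.5,interpolation=cv2.INTER_CUBIC))
print(robot.get_state()["ft_force"])
```

```text
[-1.09536699  0.47381525 -0.58786742]
```

View pics/g1.png

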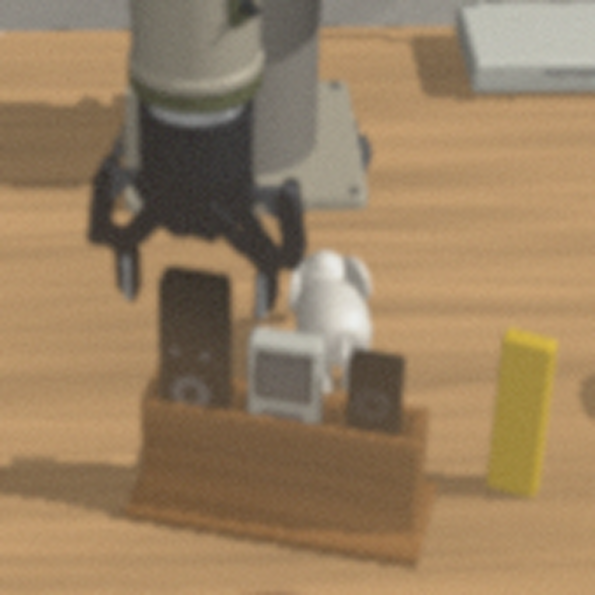

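The open fingers straddle the remote's top, at about (195,290) in the crop, and the inner finger stays above the white remote. I'll close now.

>>> arm_command --increments '[{"hand":1},{"hand":1},{"hand":1},{"hand":1},{"hand":1}]'

```text
invalid input at $.increments[0]: expected keys hand, delta_pos, roll
```

>>> arm_command --increments '[{"hand":1},{"hand":1},{"hand":1}]'

```text
invalid input at $.increments[0]: expected keys hand, delta_pos, roll
```

>>> arm_command --increments '[{"delta_pos":[0,0,0],"roll":0,"hand":1},{"delta_pos":[0,0,0],"roll":0,"hand":1},{"delta_pos":[0,0,0],"roll":0,"hand":1},{"delta_pos":[0,0,0],"roll":0,"hand":1},{"delta_pos":[0,0,0],"roll":0,"hand":1}]'

```text
t: 2.65
position: [0.4895, -0.0576, 0.3344]
tcp_rot: [2.496, 1.904, 0.003]
ft_force: [0.0, -1.5, 6.9]
grip_width: 0.0495
```

>>> arm_command --increments '[{"delta_pos":[0,0,0],"roll":0,"hand":1},{"delta_pos":[0,0,0],"roll":0,"hand":1},{"delta_pos":[0,0,0],"roll":0,"hand":1},{"delta_pos":[0,0,0],"roll":0,"hand":1}]'

```text
t: 3.05
position: [0.4895, -0.0576, 0.3344]
tcp_rot: [2.496, 1.904, 0.003]
ft_force: [0.6, -0.2, 7.7]
grip_width: 0.0494
```

>>> arm_command --increments '[{"delta_pos":[0,0,0.008],"roll":0,"hand":1},{"delta_pos":[0,0,0.018],"roll":0,"hand":1},{"delta_pos":[0,0,0.028],"roll":0,"hand":1},{"delta_pos":[0,0,0.038],"roll":0,"hand":1},{"delta_pos":[0,0,0.05],"roll":0,"hand":1}]'

```text
t: 3.55
position: [0.4888, -0.0575, 0.3836]
tcp_rot: [-2.498, -1.905, 0.0]
ft_force: [0.3, -0.4, -0.7]
grip_width: 0.0491
```

>>> arm_command --increments '[{"delta_pos":[0,0,0.015],"roll":0,"hand":1},{"delta_pos":[0,0,0.03],"roll":0,"hand":1},{"delta_pos":[0,0,0.045],"roll":0,"hand":1},{"delta_pos":[0,0,0.06],"roll":0,"hand":1},{"delta_pos":[0,0,0.07],"roll":0,"hand":1}]'

```text
t: 4.05
position: [0.489, -0.0576, 0.4548]
tcp_rot: [2.497, 1.904, 0.002]
ft_force: [-0.0, 0.0, -1.2]
grip_width: 0.0493
```

Run:
```python
from h import *
s=read_camera("scene"); s=read_camera("scene"); s=read_camera("scene")
cv2.imwrite("pics/g2.png",cv2.resize(s["image"][90:290,220:420],None,fx=3,fy=3,interpolation=cv2.INTER_CUBIC))
print(robot.get_state()["ft_force"],robot.get_state()["position"])
```

```text
[-0.11970022  0.7763607  -1.34398341] [ 0.48905635 -0.05756365  0.45349292]
```

View pics/g2.png

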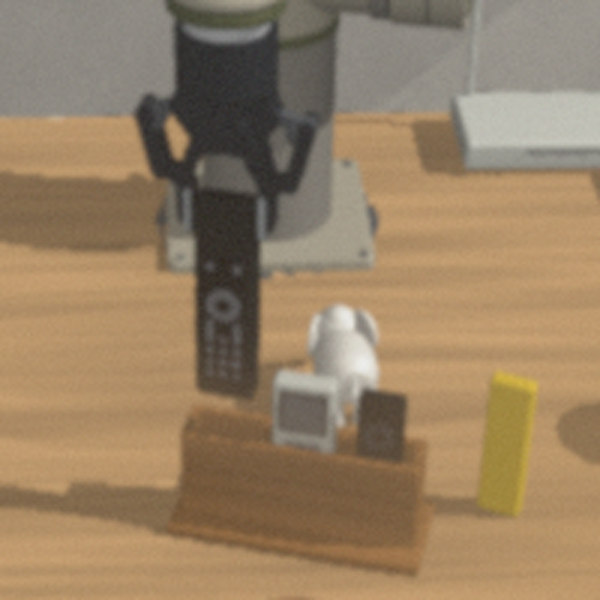

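Clear of the pocket and upright, with the caddy and the other remotes undisturbed. Next I'll carry it to the free bench on the right and square it up.

>>> arm_command --increments '[{"delta_pos":[0.01,-0.025,0.02],"roll":0.03,"hand":1},{"delta_pos":[0.035,-0.055,0.02],"roll":0.1,"hand":1},{"delta_pos":[0.06,-0.095,0.02],"roll":0.17,"hand":1},{"delta_pos":[0.09,-0.135,0.02],"roll":0.23,"hand":1},{"delta_pos":[0.11,-0.17,0.02],"roll":0.267,"hand":1}]'

```text
t: 4.7
position: [0.5999, -0.2294, 0.4708]
tcp_rot: [-2.218, -2.222, 0.001]
ft_force: [0.2, 0.2, -1.2]
grip_width: 0.0496
```

>>> arm_command --increments '[{"delta_pos":[0,0,-0.03],"roll":0,"hand":1},{"delta_pos":[0,0,-0.06],"roll":0,"hand":1},{"delta_pos":[0,0,-0.09],"roll":0,"hand":1},{"delta_pos":[0,0,-0.115],"roll":0,"hand":1},{"delta_pos":[0,0,-0.135],"roll":0,"hand":1}]'

```text
t: 5.2
position: [0.598, -0.2272, 0.3338]
tcp_rot: [-2.219, -2.217, 0.002]
ft_force: [-0.3, 0.4, -0.3]
grip_width: 0.0497
```

>>> arm_command --increments '[{"delta_pos":[0,0,-0.005],"roll":0,"hand":1},{"delta_pos":[0,0,-0.01],"roll":0,"hand":1},{"delta_pos":[0,0,-0.015],"roll":0,"hand":1},{"delta_pos":[0,0,-0.015],"roll":0,"hand":1}]'

```text
t: 5.6
position: [0.5995, -0.2277, 0.3245]
tcp_rot: [2.22, 2.219, 0.002]
ft_force: [-0.1, -0.2, -1.2]
grip_width: 0.0494
```

>>> arm_command --increments '[{"delta_pos":[0,0,-0.003],"roll":0,"hand":1},{"delta_pos":[0,0,-0.006],"roll":0,"hand":1},{"delta_pos":[0,0,-0.006],"roll":0,"hand":1}]'

```text
t: 5.9
position: [0.6008, -0.2281, 0.3242]
tcp_rot: [2.216, 2.214, 0.007]
ft_force: [-4.7, 2.8, 26.4]
grip_width: 0.0489
```

>>> arm_command --increments '[{"delta_pos":[-0.01,0,0],"roll":0,"hand":1},{"delta_pos":[-0.02,0,0],"roll":0,"hand":1},{"delta_pos":[-0.03,0,-0.001],"roll":0,"hand":1},{"delta_pos":[-0.03,0,-0.001],"roll":0,"hand":1}]'

```text
t: 6.3
position: [0.5707, -0.2284, 0.3226]
tcp_rot: [2.214, 2.212, 0.008]
ft_force: [1.7, 0.2, 18.4]
grip_width: 0.0491
```

Run:
```python
from h import *
s=read_camera("scene"); print(robot.get_state()["ft_torque"])
cv2.imwrite("pics/p1.png",cv2.resize(s["image"][120:320,100:330],None,fx=3,fy=3,interpolation=cv2.INTER_CUBIC))
```

```text
[ 0.34741783 -0.44988099 -0.05171207]
```

View pics/p1.png

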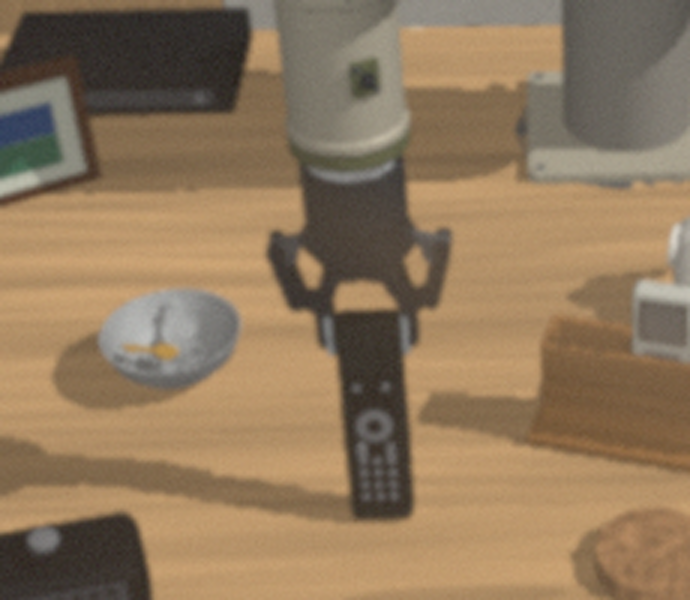

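It is leaning: the tail sits at about (382,515) in the crop and the horizontal force is small. I'll continue along the arc.

>>> arm_command --increments '[{"delta_pos":[-0.015,0,-0.002],"roll":0,"hand":1},{"delta_pos":[-0.029,0,-0.005],"roll":0,"hand":1},{"delta_pos":[-0.043,0,-0.01],"roll":0,"hand":1},{"delta_pos":[-0.057,0,-0.016],"roll":0,"hand":1}]'

```text
t: 6.75
position: [0.5133, -0.2285, 0.3052]
tcp_rot: [2.215, 2.214, 0.005]
ft_force: [-1.9, 1.5, 13.9]
grip_width: 0.0494
```

Run:
```python
from h import *
s=read_camera("scene"); print(robot.get_state()["ft_force"],plane(s,227.3,291.7,0))
im=s["image"][150:340,130:300]; cv2.imwrite("pics/p2.png",cv2.resize(im,None,fx=3,fy=3,interpolation=cv2.INTER_CUBIC))
m=np.zeros((480,640),np.uint8); m[200:330,190:275]=(s["image"].max(2)[200:330,190:275]<62)
n,l,st,ce=cv2.connectedComponentsWithStats(m); i=1+st[1:,4].argmax(); print(st[i])
v=st[i,1]+st[i,3]-1; u=np.nonzero(l[v-2]==i)[0].mean(); print(u,v,plane(s,u,v,0.0))
```

```text
[-7.83646866 -2.42115871 21.27952641] [ 0.60107911 -0.23007496  0.        ]
[217 232  18  20 116]
218.5 251 [ 0.44454979 -0.26254764  0.        ]
```

>>> arm_command --increments '[{"delta_pos":[-0.013,0,-0.007],"roll":0,"hand":1},{"delta_pos":[-0.025,0,-0.015],"roll":0,"hand":1},{"delta_pos":[-0.037,0,-0.025],"roll":0,"hand":1},{"delta_pos":[-0.047,0,-0.035],"roll":0,"hand":1},{"delta_pos":[-0.055,0,-0.043],"roll":0,"hand":1}]'

```text
t: 7.3
position: [0.4572, -0.2285, 0.2593]
tcp_rot: [2.219, 2.217, 0.0]
ft_force: [-1.2, -0.1, 6.3]
grip_width: 0.0491
```

>>> arm_command --increments '[{"delta_pos":[-0.006,0,-0.007],"roll":0,"hand":1},{"delta_pos":[-0.006,0,-0.007],"roll":0,"hand":1}]'

```text
t: 7.5
position: [0.4509, -0.2284, 0.251]
tcp_rot: [2.221, 2.217, -0.0]
ft_force: [-4.3, -1.1, 6.4]
grip_width: 0.0496
```

Run:
```python
from h import *
s=read_camera("scene"); print(robot.get_state()["ft_force"])
im=s["image"][150:340,130:330]; cv2.imwrite("pics/p3.png",cv2.resize(im,None,fx=3,fy=3,interpolation=cv2.INTER_CUBIC))
```

```text
[-1.71169627 -1.68719179  4.11481271]
```

View pics/p3.png

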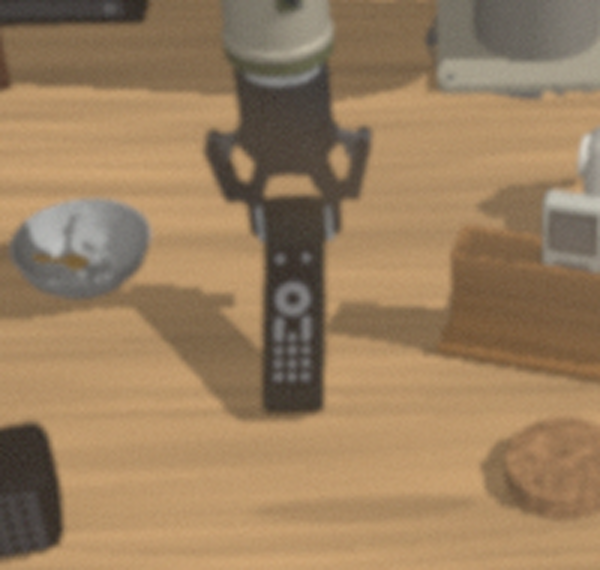

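The remote now leans about 60° with its keys up and its tail towards the sofa, at about (293,410) in the crop. I'll lift it gently.

>>> arm_command --increments '[{"delta_pos":[0,0,0.01],"roll":0,"hand":1},{"delta_pos":[0,0,0.025],"roll":0,"hand":1},{"delta_pos":[0,0,0.045],"roll":0,"hand":1},{"delta_pos":[0,0,0.07],"roll":0,"hand":1},{"delta_pos":[0,0,0.095],"roll":0,"hand":1}]'

```text
t: 8.05
position: [0.451, -0.2273, 0.347]
tcp_rot: [2.221, 2.221, 0.001]
ft_force: [0.1, -0.1, -1.6]
grip_width: 0.0498
```

>>> arm_command --increments '[{"delta_pos":[0,0,0.025],"roll":0,"hand":1},{"delta_pos":[0,0,0.05],"roll":0,"hand":1},{"delta_pos":[0,0,0.075],"roll":0,"hand":1},{"delta_pos":[0,0,0.1],"roll":0,"hand":1},{"delta_pos":[0,0,0.115],"roll":0,"hand":1}]'

```text
t: 8.55
position: [0.451, -0.2274, 0.4636]
tcp_rot: [2.219, 2.218, 0.002]
ft_force: [-0.6, -0.2, -1.2]
grip_width: 0.0491
```

>>> arm_command --increments '[{"delta_pos":[0,0,0.008],"roll":0,"hand":1},{"delta_pos":[0,0,0.01],"roll":0,"hand":1},{"delta_pos":[0,0,0.01],"roll":0,"hand":1},{"delta_pos":[0,0,0.01],"roll":0,"hand":1},{"delta_pos":[0,0,0.01],"roll":0,"hand":1}]'

```text
t: 9.05
position: [0.4507, -0.2275, 0.4684]
tcp_rot: [-2.221, -2.219, 0.001]
ft_force: [-0.7, -0.1, -1.0]
grip_width: 0.0492
```

Run:
```python
from h import *
s=read_camera("scene"); t=read_camera("top"); g=robot.get_state(); print(g["ft_force"],g["ft_torque"],np.abs(g["qvel"]).max(),g["position"])
a=cv2.resize(s["image"][100:300,140:390],None,fx=2.2,fy=2.2,interpolation=cv2.INTER_CUBIC)
cv2.imwrite("pics/e1.png",a); cv2.imwrite("pics/e2.png",cv2.resize(t["image"][170:350,270:510],None,fx=3,fy=3,interpolation=cv2.INTER_CUBIC))
```

```text
[ 0.36994967  0.25023507 -0.98125629] [-0.0441469   0.09571135  0.01171839] 0.005668845057037748 [ 0.45078242 -0.22749085  0.46881175]
```

View pics/e1.png

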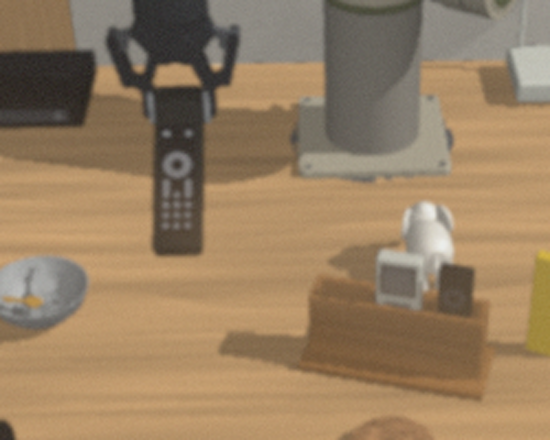

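View pics/e2.png

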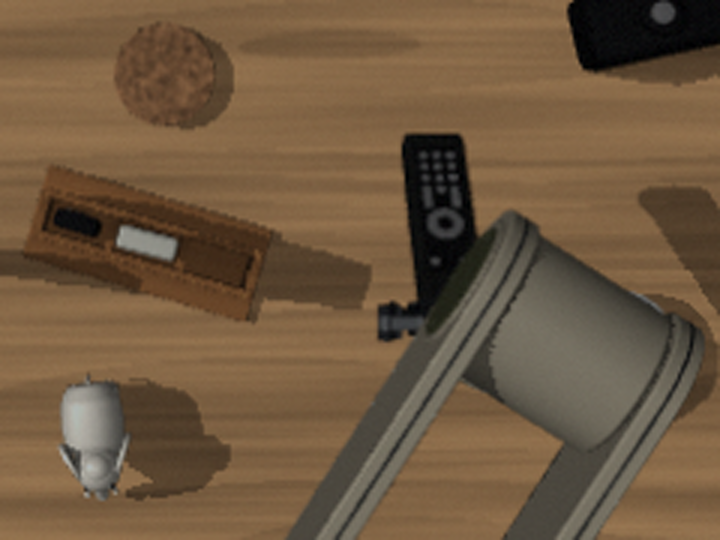

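The lean has held, with keys up and tail towards the sofa: scene crop (178,252), top crop (433,136). I'll triangulate the tail, then hand in.

Run:
```python
from h import *
s=read_camera("scene"); t=read_camera("top")
o1,d1=ray(s,220.9,214.5); o2,d2=ray(t,414.3,215.3)
k=np.linalg.lstsq(np.c_[d1,-d2],o2-o1,rcond=None)[0]; a,b=o1+k[0]*d1,o2+k[1]*d2
tail=(a+b)/2; g=np.array(robot.get_state()["position"])-[0,0,.154]
v=g-tail; print(tail,np.linalg.norm(a-b),"L",np.linalg.norm(v),"lean deg",np.degrees(np.arccos(v[2]/np.linalg.norm(v))))
```

```text
[ 0.59329898 -0.22808727  0.22820797] 0.0042459369536100855 L 0.16695338688857997 lean deg 58.584537682413114
```

Run:
```python
from plant import robot
print(robot.finish_job()); s=robot.get_state(); print(s["t"],s["grip_width"],s["position"])
```

```text
the job is handed in; nothing more can be done
None
the job is handed in; nothing more can be done
```

The big remote is out of its pocket and held leaning over, keys up and tail towards the sofa. I handed the job in at about 9.2 s of the 32 s allowed; no verdict is reported.

**How it was done:** The moves can't tilt the tool, so I gripped the remote across its 50 mm width, not front to back as the description asked. I drew it straight up 0.12 m, set its tail on the free bench to the right, and turned it in the pads by pressing lightly (about 26 N at most). Then I lifted it clear.

**Last checks:**

| Check | Measured | Required |
|---|---|---|
| Tail height | 0.228 m (the two camera rays missed each other by 4 mm) | above 0.155 m |
| Lean from upright | about 59° | over 40° |
| Key side from vertical (from the lean) | about 31° | under 50° |
| Grip point to tail | 0.167 m | above 0.1 m |
| Grip opening | 49 mm, constant | held firmly |
| Fastest joint speed | about 0.006 rad/s | steady |

In the pictures the caddy, the other two remotes, the elephant, bowl and coasters look undisturbed. The jar was outside the final crops, and the arm passed well above it. No check failed or disagreed, apart from one colour-mask estimate of the tail during the turn, which picked up the wrong patch and which I ignored.

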